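# Snap the long tube out of its spring clips

## Robot

A 6-joint arm with a two-finger parallel gripper is mounted at the origin on a cart in front of the work surface, level with it; the furniture and walls round the work are solid. World frame = base frame: x ahead of the robot, y to its left, z up, the work surface at z = 0. Lengths are in m, angles in rad, forces in N, time in s.
With the tool pointing down it reaches from about 0.3 to 0.775 m from the base axis. Payload 14.6 kg.
Tool frame: the origin (TCP) lies at the very end of the fingers, on their centre line; the grasp point (between the pads) lies 19 mm behind it; z points along the fingers, x is the direction in which the jaws open and shut, and the axes are right-handed (so a half turn about z gives the same grasp; the last joint's range is limited). The gripper opens to 94 mm and grips with 3 to 60 N. Pads are 16 mm wide; open, the fingers measure 119 mm over their backs; the gripper's body (75 mm by 177 mm) begins 78 mm behind the grasp point.
Start: joints at [1.137, 0.3, 1.521, -0, 1.321, -0.067], TCP at [0.197, 0.513, 0.205] pointing down, gripper open.
Joint ranges: [-3.03, 3.03], [-0.79, 2.21], [0.23, 2.52], [-1.04, 4.18], [0, 3.07], [-2.55, 2.55]. Speed limits (rad/s): [2.22, 2.22, 2.57, 3.14, 3.14, 3.14].

## Interface

Orientations are given as [roll, pitch, yaw] about the fixed x, y, z axes, in that order (R = Rz(yaw) Ry(pitch) Rx(roll)).
In Python, from station import ctrl gives the robot as it stands.
- The arm moves only by the shell command python3 -m inch 'ROWS' [FORCE]. ROWS is JSON, one flat list of numbers, 7 for each row, row after row: the shift along the tool's x, y, z in cm, then the turn, a rotation vector about the tool's x, y, z in rad, then the opening, from 0 (shut) to 1 (fully open). In form: [tx, ty, tz, wx, wy, wz, claw, tx, ty, tz, wx, wy, wz, claw, ...]. A call has 1 to 20 rows; each row shifts and turns the commanded pose from where the row before left it, along the tool's axes as they then stand; what a row does not reach is not made up. A row lasts 1/8 s, in which the tool goes at most 62.5 mm and 10.7 degrees, less where a joint would pass 70% of its speed; a pose out of reach is approached as far as the arm can. A call is refused whole if a number of a shift passes 6.25 or a number of a turn 0.188, either way. A call with a gripper value outside its range is refused whole. The fingers move at their own pace and stop on an object; FORCE is the grip in N (left out, the last holds). Time passes only in rows, so rows that do not move let the fingers close. It gives the time, the measured TCP pose, the force and the opening at its end, in the units of the state.
- ctrl.get_obs(): the state, without advancing time (a new reading comes with each control period).
- ctrl.camera(name): name is "side" or "top" or "wrist"; returns (picture, depth): 400x640x3 uint8, red, green, blue; 400x640 float32, m along the optical axis (not along the pixel's ray), 0 where there is no reading.
- ctrl.camera_params(name): a dict with "vertical_fov" (degrees; the focal length in pixels is half the picture's height over the tangent of half this angle, whatever the lens; pixels are square), "cx", "cy" (the principal point, pixels), "camera_from_world" (4x4, takes a point from world to camera coordinates); the wrist camera has in their place "mount" (4x4, takes a point from camera to tool coordinates, whose origin is the TCP and whose axes are the tool frame's). Camera axes: x right, y down, z forward; pixel columns grow to the right and rows downward; lengths in m; the calibration is good to about 2 mm. A picture is of the moment at which its call begins: read the wrist's pose just before it. camera_params takes no time and is no camera call.
- ctrl.hand_in(): hands the job in, once; it reports no verdict.
Trained networks look in the newest picture that a camera, given by its name, has taken for a name from the list of things; names that differ only in an ending like _2 or _b are one class to them, and where a whole thing is asked for, a point or a joint stands for the part that bears it (a point fixed in the world has none). Each returns a list of dicts, best first, with "score" (0 to 1); they miss things now and then, are a little off and sometimes report something else, mostly with a low value. They report only what shows in the picture. A call takes as long as a camera call.
- ctrl.spot_in(camera, label): "bbox" ([centre column, centre row, width, height] in pixels, round what is visible of it).
- ctrl.place_of(camera, label): "centre" ([column, row] in pixels: a listed point, or the origin of a listed thing).
The state is a dict: "time_s": time; "qpos": joint angles; "joint_vel": joint speeds; "tau": joint torques, N m; "ee_pos": TCP position; "eef_rot": TCP orientation; "force": force on the tool from outside, world axes, zero at the start; "moment": the same for the moment, N m; "grip_width": finger opening in m.
Only numpy, scipy, OpenCV 4.12 (cv2) and the standard library are available. Lean on these libraries where they do the work, as an engineer would, in place of code of your own. Each camera call takes 0.05 s, during which the arm holds its last target. There are 200 camera calls.

## Task

Two short lengths of steel tube are held in sprung clip stands on the folding table. Take hold of the longer tube, snap it straight forward out of its two clips (towards the open side of the clips), and lay it down in the shallow grey tray, all of it inside the walls. Keep hold of it until it is down in the tray rather than dropping it, and leave the shorter tube in its clips.

Things in the scene. Friction and masses are not known exactly. Their poses are not given: they have to be found in the camera images.
- long_tube: The tube to take: round steel tube, 22 mm dia, 200 mm long, black end plugs, 0.15 to 0.31 kg. Origin mid-tube on its axis; y along the tube. At the start it is level in two spring clips, axis 90 mm above the table. Its middle, 76 mm between the clips, is free all round: 50 mm of air in front and behind, 65 mm below to the plywood base.
- long_stand: Fixed stand of the long tube. Origin on the table under the seated tube's middle; y along the tube, z up. Plywood base 126 mm wide, 14 high; two posts 20 mm wide behind the tube, tops at 110 mm; on each a sprung C clip, at y = +-44 mm, 12 mm wide, mouth to -x (towards the robot). Clips release the tube if pulled to -x (6 to 12 N; free after 30 mm), not upwards.
- short_tube: the other tube, to be left alone: same steel tube, diameter 22 mm but 130 mm long, seated in the other stand in the same way. Origin at its middle, y along it.
- short_stand: stand that holds the short tube: identical to long_stand. Which of the two stands is on the left varies.
- tray: shallow open tray of grey painted sheet, outside 118 x 242 x 26 mm, walls 4 mm, fixed to the table, left of both stands. Origin at the centre of its underside; inner floor 5 mm above that; its y axis runs along its long side. The tube fits in lengthwise (inside 110 x 234 mm); lying on the floor its axis is 16 mm above the origin.

How it is judged:
By the outcome, as a careful person would: the job done as asked, in the order asked, and still so for the second after the job is handed in, with the robot touching nothing.
It also fails if it takes over 48 s, if anything falls off the work surface, if the arm or the gripper's body presses on something with over 40 N, if the wrist force passes 120 N, or if a joint passes its speed limit or range.

## Working session

There is one attempt and no reset: what is moved stays moved. The work goes in short steps, Python scripts to look and compute and a shell command to move; the robot and the scene stay as the last step left them, time stands still between calls to the robot, and variables do not carry over. Pictures are saved under pics/ and viewed, about 8 in all and at most 12, crops included, and the job is handed in when it is done.

```bash
ls; mkdir -p pics
cat > h.py <<'E'
import numpy as np, cv2, json
from scipy.spatial.transform import Rotation as R
from station import ctrl
def K(p):
    return 200/np.tan(np.radians(p["vertical_fov"])/2)
def tool():
    o=ctrl.get_obs(); T=np.eye(4); T[:3,:3]=R.from_euler('xyz',o["eef_rot"]).as_matrix(); T[:3,3]=o["ee_pos"]; return T
def wfc(name,T=None):
    p=ctrl.camera_params(name)
    return (T@np.array(p["mount"])) if "mount" in p else np.linalg.inv(np.array(p["camera_from_world"]))
def cloud(name,depth,T=None):
    p=ctrl.camera_params(name); f=K(p); W=wfc(name,T)
    v,u=np.mgrid[:depth.shape[0],:depth.shape[1]]
    P=np.stack([(u-p["cx"])/f*depth,(v-p["cy"])/f*depth,depth],-1)@W[:3,:3].T+W[:3,3]
    P[depth<=0]=np.nan
    return P
def ray_at_z(name,uv,z,T=None):
    p=ctrl.camera_params(name); f=K(p); W=wfc(name,T)
    d=W[:3,:3]@np.array([(uv[0]-p["cx"])/f,(uv[1]-p["cy"])/f,1]); o=W[:3,3]
    return o+d*(z-o[2])/d[2]
E
python3 - <<'E'
from h import *
print(ctrl.get_obs())
for n in("top","side"):
    T=tool(); im,d=ctrl.camera(n); P=cloud(n,d,T); np.savez(f"pics/{n}.npz",im=im,P=P)
    cv2.imwrite(f"pics/{n}1.png",im[...,::-1])
    print(n,wfc(n,T).round(3).tolist())
    for l in("long_tube","short_tube","long_stand","short_stand","tray"):
        for r in ctrl.spot_in(n,l)[:2]: print(l,np.round(r["score"],2),np.round(r["bbox"],1))
        for r in ctrl.place_of(n,l)[:2]:
            c=r["centre"]; print("   ctr",np.round(r["score"],2),np.round(c,1), ray_at_z(n,c,.09 if "tube" in l else 0,T).round(3))
E
```

```text
pics
{'time_s': 0.0, 'qpos': array([ 1.13740652e+00,  3.00443709e-01,  1.52156305e+00, -1.37939569e-06,
        1.32071282e+00, -6.65844001e-02]), 'joint_vel': array([-0.00059148, -0.0020086 ,  0.00137636, -0.00020004, -0.00033705,
       -0.00010694]), 'tau': array([-2.81206761e-03, -5.31792963e+01, -3.52740705e+01,  7.06576556e-02,
        2.44012027e-02, -7.07105005e-05]), 'ee_pos': array([0.19713557, 0.51317945, 0.20490899]), 'eef_rot': array([-3.14151901e+00,  1.12451501e-03,  1.20399130e+00]), 'force': array([-0.40584469,  0.0953866 ,  0.92102337]), 'moment': array([0.00094547, 0.04296985, 0.0137952 ]), 'grip_width': 0.0941967820137271}
top [[0.018, -0.996, 0.091, 0.402], [-1.0, -0.019, -0.013, -0.14], [0.015, -0.091, -0.996, 1.286], [0.0, 0.0, 0.0, 1.0]]
long_tube 0.56 [412.7 202.3  78.8  18.4]
   ctr 0.89 [411.2 206.3] [ 0.499 -0.396  0.09 ]
short_tube 0.57 [329.3 202.4  51.8  13.9]
   ctr 0.75 [329.3 205.7] [ 0.496 -0.185  0.09 ]
long_stand 0.68 [409.2 199.1  57.   41.1]
   ctr 0.88 [405.5 204.3] [ 0.511 -0.399  0.   ]
short_stand 0.66 [328.2 203.4  51.3  39.5]
   ctr 0.94 [328. 207.] [ 0.499 -0.185  0.   ]
tray 0.55 [234.8 213.2  97.5  63.6]
   ctr 0.93 [239.5 211.8] [0.482 0.058 0.   ]
side [[0.231, -0.82, 0.524, -0.092], [-0.973, -0.194, 0.126, -0.306], [-0.002, -0.539, -0.842, 1.08], [0.0, 0.0, 0.0, 1.0]]
long_tube 0.66 [423.9 219.2  84.5  33.1]
long_tube 0.32 [330.8 211.7  51.8  51.8]
   ctr 0.58 [423.7 215.2] [ 0.524 -0.406  0.09 ]
short_tube 0.81 [333.2 207.1  56.2   7.7]
   ctr 0.96 [330.8 202.3] [ 0.509 -0.184  0.09 ]
long_stand 0.97 [415.9 227.6  63.4  62.3]
   ctr 0.75 [425.8 219.3] [ 0.569 -0.422  0.   ]
   ctr 0.56 [412.2 237.6] [ 0.508 -0.395  0.   ]
short_stand 0.82 [331.9 211.7  54.   51.3]
   ctr 0.78 [330.8 222.9] [ 0.503 -0.187  0.   ]
tray 0.6 [234.1 208.7 100.6  48.2]
   ctr 0.71 [234.4 212.1] [0.476 0.065 0.   ]
```

View pics/top1.png

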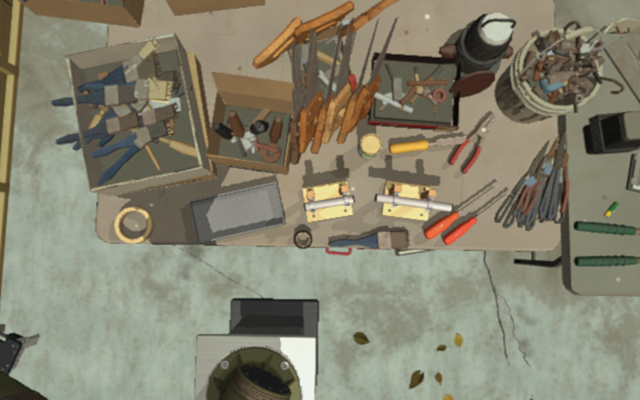

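View pics/side1.png

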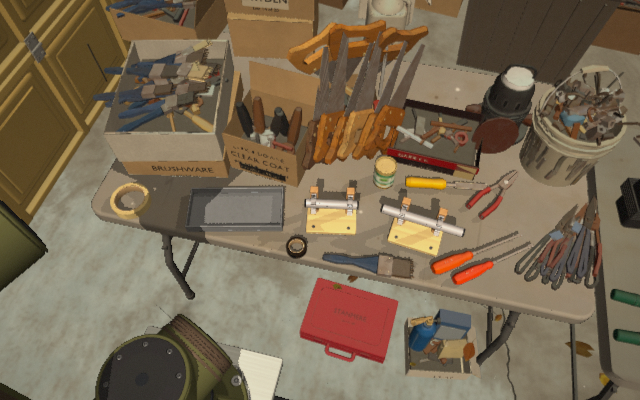

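Run:
```python
from h import *
for n in("top","side"):
    z=np.load(f"pics/{n}.npz"); P=z["P"]; 
    A=P.reshape(-1,3); 
    # points near tubes: z in .085-.106
    for nm,c in(("long",(.505,-.40)),("short",(.50,-.185))):
        m=(abs(A[:,0]-c[0])<.05)&(abs(A[:,1]-c[1])<.125)&(A[:,2]>.093)&(A[:,2]<.12)
        B=A[m]; print(n,nm,len(B)); 
        for y in np.arange(c[1]-.12,c[1]+.12,.02):
            b=B[abs(B[:,1]-y)<.01]
            if len(b)>2: print("  %.3f"%y,len(b),np.percentile(b,[2,50,98],axis=0)[:,[0,2]].round(3).tolist(),"y",b[:,1].min().round(3),b[:,1].max().round(3))
    m=(abs(A[:,0]-.48)<.11)&(abs(A[:,1]-.06)<.16)
    B=A[m]; W=B[(B[:,2]>.019)&(B[:,2]<.034)]
    r=cv2.minAreaRect((W[:,:2]*1000).astype(np.float32)); print("tray rim",len(W),r, "floor z",np.median(B[(abs(B[:,0]-.48)<.03)&(abs(B[:,1]-.06)<.05)][:,2]), "table",np.median(A[(abs(A[:,0]-.35)<.03)&(abs(A[:,1]+.2)<.1)][:,2]))
```

```text
top long 793
  -0.500 25 [[0.49, 0.095], [0.5, 0.1], [0.507, 0.104]] y -0.499 -0.49
  -0.480 60 [[0.49, 0.093], [0.5, 0.1], [0.51, 0.105]] y -0.49 -0.47
  -0.460 69 [[0.492, 0.094], [0.502, 0.101], [0.536, 0.112]] y -0.47 -0.45
  -0.440 150 [[0.489, 0.095], [0.515, 0.105], [0.54, 0.114]] y -0.45 -0.43
  -0.420 60 [[0.497, 0.094], [0.507, 0.099], [0.517, 0.104]] y -0.43 -0.41
  -0.400 63 [[0.499, 0.094], [0.508, 0.1], [0.517, 0.106]] y -0.41 -0.39
  -0.380 62 [[0.501, 0.094], [0.511, 0.1], [0.522, 0.106]] y -0.39 -0.37
  -0.360 125 [[0.499, 0.095], [0.523, 0.105], [0.55, 0.114]] y -0.37 -0.35
  -0.340 84 [[0.501, 0.095], [0.518, 0.102], [0.548, 0.113]] y -0.35 -0.331
  -0.320 65 [[0.508, 0.094], [0.517, 0.1], [0.528, 0.105]] y -0.33 -0.31
  -0.300 30 [[0.51, 0.095], [0.519, 0.1], [0.528, 0.106]] y -0.309 -0.3
top short 614
  -0.305 30 [[0.51, 0.095], [0.519, 0.1], [0.528, 0.106]] y -0.309 -0.3
  -0.245 32 [[0.504, 0.094], [0.513, 0.1], [0.524, 0.103]] y -0.245 -0.235
  -0.225 139 [[0.496, 0.095], [0.521, 0.106], [0.548, 0.114]] y -0.235 -0.215
  -0.205 78 [[0.497, 0.094], [0.51, 0.101
[... 1423 characters left out ...]
245 52 [[0.495, 0.094], [0.51, 0.099], [0.522, 0.115]] y -0.251 -0.235
  -0.225 157 [[0.499, 0.094], [0.527, 0.104], [0.546, 0.114]] y -0.235 -0.215
  -0.205 71 [[0.494, 0.094], [0.504, 0.099], [0.539, 0.106]] y -0.215 -0.195
  -0.185 66 [[0.491, 0.093], [0.5, 0.1], [0.51, 0.104]] y -0.195 -0.175
  -0.165 66 [[0.489, 0.093], [0.495, 0.1], [0.508, 0.104]] y -0.175 -0.155
  -0.145 132 [[0.481, 0.093], [0.502, 0.104], [0.531, 0.113]] y -0.155 -0.135
  -0.125 72 [[0.481, 0.093], [0.495, 0.101], [0.53, 0.114]] y -0.135 -0.121
tray rim 849 ((492.01568603515625, 59.781951904296875), (196.25311279296875, 316.78863525390625), 0.6950328946113586) floor z 0.0036806974410166227 table -0.7385081826076773
```

Top view: the long tube is the right-hand one, centred near (412,203), and the short one is at (329,203). The tray is at (237,211), turned about 10°, with boxes close behind it. In the side view the clip mouths face the robot. Next I need the tray pose, the heights of the obstacles, and a line fitted to the tube.

Run:
```python
from h import *
for n in("top","side"):
    z=np.load(f"pics/{n}.npz"); P=z["P"]; im=z["im"]; A=P.reshape(-1,3)
    B=A[(A[:,1]<-.29)&(A[:,1]>-.52)&(abs(A[:,0]-.51)<.03)&(A[:,2]>.097)&(A[:,2]<.106)]
    y=B[:,1]; ok=(y<-.468)|(y>-.328)|(abs(y+.40)<.025); B=B[ok]
    k=np.polyfit(B[:,1],B[:,0],1); print(n,"long line slope",k[0].round(4),"x at -.40",np.polyval(k,-.40).round(4), "yends",B[:,1].min().round(3),B[:,1].max().round(3))
    # tray: region grow from centre on height<0.034, >-.005 excluded by connected rim
    floor=(abs(P[...,2]-.005)<.02)
    m=(P[...,2]>.016)&(P[...,2]<.034)&(abs(P[...,0]-.48)<.1)&(abs(P[...,1]-.06)<.16)
    k,l,s,c=cv2.connectedComponentsWithStats(m.astype(np.uint8),connectivity=8)
    i=1+np.argmax(s[1:,4]); Q=P[l==i]; r=cv2.minAreaRect((Q[:,:2]*1000).astype(np.float32)); print("rim comps",s[1:,4].tolist()[:12],r)
    # height map
    print("max z (mm) rows x, cols y=-.14..0.26")
    for x in np.arange(.34,.72,.03):
        print("%.2f"%x,[int(1000*np.nanmax(np.r_[-.0,A[(abs(A[:,0]-x)<.015)&(abs(A[:,1]-yy)<.02)][:,2]])) for yy in np.arange(-.14,.27,.04)], [int(1000*np.nanmax(np.r_[-.0,A[(abs(A[:,0]-x)<.015)&(abs(A[:,1]-yy)<.02)][:,2]])) for yy in np.arange(-.54,-.14,.04)])
    cv2.imwrite(f"pics/{n}_tray.png",np.hstack([cv2.resize(im[150:260,170:300,::-1],None,fx=3,fy=3), cv2.cvtColor(cv2.resize(((l==i)*255).astype(np.uint8)[150:260,170:300],None,fx=3,fy=3),cv2.COLOR_GRAY2BGR)]))
a=[cv2.imread(f"pics/{n}_tray.png") for n in("top","side")]; cv2.imwrite("pics/tray.png",cv2.resize(np.vstack(a),None,fx=.85,fy=.85))
```

```text
top long line slope 0.1137 x at -.40 0.5084 yends -0.499 -0.3
rim comps [21, 2, 17, 491, 35] ((478.89276123046875, 63.67620849609375), (118.62750244140625, 242.79580688476562), 13.943553924560547)
max z (mm) rows x, cols y=-.14..0.26
0.34 [0, 0, 0, 0, 0, 0, 0, 0, 0, 0, 0] [0, 0, 0, 0, 0, 0, 0, 0, 0, 0]
0.37 [0, 0, 0, 0, 0, 0, 0, 0, 0, 0, 0] [0, 0, 0, 0, 0, 0, 0, 0, 0, 0]
0.40 [23, 25, 7, 7, 7, 28, 32, 33, 30, 8, 6] [22, 30, 6, 15, 22, 24, 24, 23, 26, 22]
0.43 [23, 24, 11, 31, 32, 31, 22, 13, 30, 8, 7] [32, 33, 36, 14, 23, 25, 22, 16, 9, 9]
0.46 [20, 6, 32, 31, 12, 12, 10, 11, 32, 9, 7] [29, 37, 37, 18, 16, 7, 6, 9, 15, 20]
0.49 [112, 100, 30, 12, 11, 12, 12, 12, 33, 7, 7] [31, 105, 109, 113, 103, 114, 6, 92, 113, 106]
0.52 [116, 19, 31, 11, 11, 30, 30, 30, 31, 8, 8] [19, 103, 114, 115, 112, 112, 107, 102, 115, 105]
0.55 [21, 17, 31, 30, 29, 33, 7, 186, 195, 194, 196] [7, 7, 113, 110, 112, 114, 7, 6, 114, 22]
0.58 [7, 7, 150, 148, 122, 91, 162, 193, 192, 170, 166] [8, 8, 9, 18, 18, 18, 6, 9, 16, 9]
0.61 [6, 94, 148, 146, 151, 150, 150, 192, 158, 154, 185] [22, 7, 5, 6, 7, 7, 8, 6, 9, 
[... 1008 characters left out ...]
108, 112, 5, 101, 114, 106]
0.52 [116, 13, 30, 9, 11, 31, 29, 31, 29, 6, 180] [6, 99, 114, 113, 114, 114, 104, 102, 114, 105]
0.55 [0, 7, 28, 29, 30, 28, 7, 189, 192, 192, 193] [7, 3, 114, 113, 113, 114, 6, 17, 115, 16]
0.58 [4, 6, 146, 149, 149, 81, 187, 193, 190, 168, 164] [5, 6, 6, 6, 5, 6, 6, 6, 6, 8]
0.61 [5, 94, 146, 144, 147, 148, 148, 190, 159, 154, 187] [22, 7, 5, 7, 6, 7, 9, 6, 5, 5]
0.64 [98, 148, 145, 107, 110, 108, 147, 193, 196, 200, 197] [23, 16, 6, 6, 29, 75, 75, 75, 4, 74]
0.67 [130, 151, 191, 197, 188, 190, 198, 191, 203, 205, 200] [23, 23, 32, 36, 35, 76, 74, 76, 100, 130]
0.70 [157, 163, 195, 194, 171, 196, 145, 193, 205, 202, 199] [62, 66, 59, 6, 6, 6, 76, 111, 137, 155]
```

View pics/tray.png

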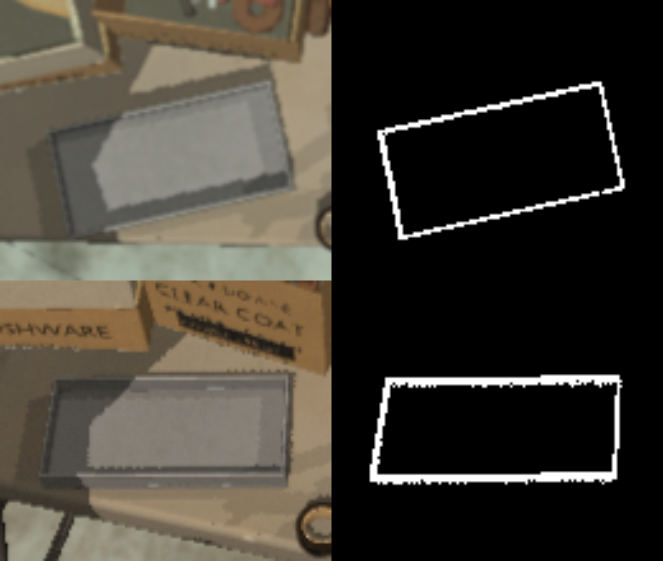

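Both views agree on the tray: centre about (0.479, 0.062), yaw about +0.242, and the mask outlines its whole rim. The tall boxes behind it could meet the 177 mm gripper body, so I'll measure that clearance in the tray frame.

Run:
```python
from h import *
c=np.array([.479,.062]); a=.242; X=np.array([np.cos(a),np.sin(a)]); Y=np.array([-X[1],X[0]])
for n in("top","side"):
    A=np.load(f"pics/{n}.npz")["P"].reshape(-1,3); A=A[(A[:,2]>.085)&(A[:,2]<.35)&(A[:,0]>.4)]; q=np.c_[(A[:,:2]-c)@X,(A[:,:2]-c)@Y,A[:,2]]
    for y in np.arange(-.13,.14,.02):
        b=q[(abs(q[:,1]-y)<.01)&(q[:,0]>-.06)&(q[:,0]<.2)]
        b=b[b[:,0].argsort()]
        print(n,"y %.2f"%y, b[2].round(3) if len(b)>3 else None)
T=tool(); im,d=ctrl.camera("wrist"); cv2.imwrite("pics/wrist1.png",im[...,::-1]); print(np.round(ctrl.camera_params("wrist")["mount"],3).tolist())
```

```text
top y -0.13 [ 0.079 -0.138  0.121]
top y -0.11 [ 0.087 -0.119  0.115]
top y -0.09 [ 0.094 -0.1    0.115]
top y -0.07 [ 0.098 -0.07   0.114]
top y -0.05 [ 0.109 -0.058  0.127]
top y -0.03 [ 0.117 -0.039  0.122]
top y -0.01 [ 0.124 -0.02   0.105]
top y 0.01 [0.132 0.002 0.145]
top y 0.03 [0.105 0.036 0.182]
top y 0.05 [0.105 0.054 0.177]
top y 0.07 [0.105 0.071 0.187]
top y 0.09 [0.106 0.081 0.183]
top y 0.11 [0.106 0.1   0.16 ]
top y 0.13 [0.106 0.132 0.158]
side y -0.13 [ 0.075 -0.129  0.117]
side y -0.11 [ 0.083 -0.106  0.118]
side y -0.09 [ 0.091 -0.085  0.113]
side y -0.07 [ 0.097 -0.077  0.114]
side y -0.05 [ 0.105 -0.051  0.086]
side y -0.03 [ 0.114 -0.03   0.112]
side y -0.01 [ 0.122 -0.019  0.123]
side y 0.01 [0.13  0.004 0.141]
side y 0.03 [0.104 0.039 0.177]
side y 0.05 [0.103 0.044 0.179]
side y 0.07 [0.103 0.074 0.186]
side y 0.09 [0.103 0.092 0.148]
side y 0.11 [0.102 0.11  0.191]
side y 0.13 [0.103 0.122 0.175]
[[1.0, 0.0, -0.0, 0.0], [-0.0, 0.971, 0.238, -0.066], [0.001, -0.238, 0.971, -0.179], [0.0, 0.0, 0.0, 1.0]]
```

View pics/wrist1.png

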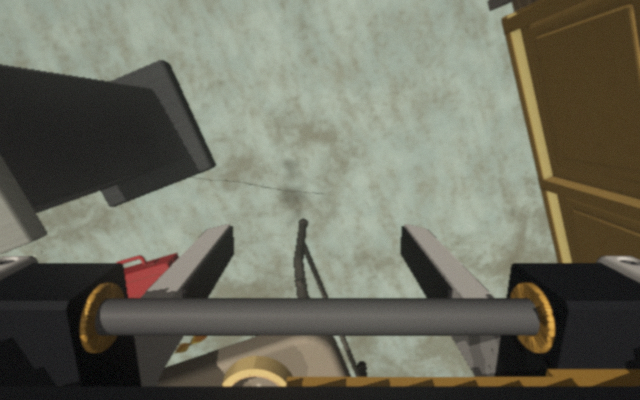

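The wrist picture shows the body is wide along the jaw direction. The boxes sit about 103 mm behind the tray's axis and the body reaches 88 mm, so I'll place the tube about 12 mm towards the tray's front. First I lift and turn the tool to the tube's yaw.

```bash
cat >> h.py <<'E'
def delta(p,yaw):
    T=tool(); Rt=R.from_euler('xyz',[np.pi,0,yaw]).as_matrix()
    o=ctrl.get_obs()
    print("t",round(o["time_s"],2),"pos",o["ee_pos"].round(4),"rot",o["eef_rot"].round(4),"F",o["force"].round(1),"w",round(o["grip_width"],4))
    print("shift_tool_cm",(T[:3,:3].T@(np.array(p)-T[:3,3])*100).round(2),"rotvec",R.from_matrix(T[:3,:3].T@Rt).as_rotvec().round(4))
E
python3 -m inch '[0,0,-5,0,0,0,0.6, 0,0,-5,0,0,0,0.6, 0,0,0,0,0,0.165,0.6, 0,0,0,0,0,0.165,0.6, 0,0,0,0,0,0.165,0.6, 0,0,0,0,0,0.165,0.6, 0,0,0,0,0,0.165,0.6, 0,0,0,0,0,0.165,0.6, 0,0,0,0,0,0.165,0.6, 0,0,0,0,0,0.165,0.6, 0,0,0,0,0,0,0.6]' 60
python3 -c "
from h import *
delta([.508,-.400,.2],-.1134)"
```

```text
time_s: 2.52
ee_pos: [0.1973, 0.5134, 0.3054]
eef_rot: [3.142, 0.0, -0.115]
force: [-0.2, 0.4, -0.5]
grip_width: 0.0562
t 2.52 pos [0.1973 0.5134 0.3054] rot [ 3.1415  0.     -0.1151] F [-0.2  0.4 -0.5] w 0.0562
shift_tool_cm [41.36 87.17 10.55] rotvec [ 0.0001  0.     -0.0017]
```

```bash
python3 -m inch '[2.3,4.84,0,0,0,0,0.6, 2.3,4.84,0,0,0,0,0.6, 2.3,4.84,0,0,0,0,0.6, 2.3,4.84,0,0,0,0,0.6, 2.3,4.84,0,0,0,0,0.6, 2.3,4.84,0,0,0,0,0.6, 2.3,4.84,0,0,0,0,0.6, 2.3,4.84,0,0,0,0,0.6, 2.3,4.84,0,0,0,0,0.6, 2.3,4.84,0,0,0,0,0.6, 2.3,4.84,0,0,0,0,0.6, 2.3,4.84,0,0,0,0,0.6, 2.3,4.84,0,0,0,0,0.6, 2.3,4.84,0,0,0,0,0.6, 2.3,4.84,0,0,0,0,0.6, 2.3,4.84,0,0,0,0,0.6, 2.3,4.84,0,0,0,0,0.6, 2.3,4.84,0,0,0,0,0.6, 0,0,3,0,0,0,0.6, 0,0,0,0,0,0,0.6]'
python3 - <<'E'
from h import *
delta([.508,-.400,.2],-.1134)
T=tool(); im,d=ctrl.camera("wrist"); cv2.imwrite("pics/wrist2.png",im[...,::-1])
P=cloud("wrist",d,T); A=P.reshape(-1,3)
B=A[(A[:,1]<-.29)&(A[:,1]>-.52)&(abs(A[:,0]-.51)<.03)&(A[:,2]>.096)&(A[:,2]<.106)]
y=B[:,1]; B=B[(y<-.468)|(y>-.328)|(abs(y+.40)<.025)]
k=np.polyfit(B[:,1],B[:,0],1); print(len(B),k[0],np.polyval(k,-.40),B[:,1].min(),B[:,1].max(),B[:,2].max())
r=ctrl.place_of("wrist","long_tube")
for c in r[:2]: print(c,ray_at_z("wrist",c["centre"],.09,T))
E
```

```text
time_s: 5.03
ee_pos: [0.507, -0.3997, 0.2729]
eef_rot: [-3.139, 0.004, -0.113]
force: [-0.1, -0.0, 0.0]
grip_width: 0.0566
t 5.03 pos [ 0.507  -0.3997  0.2729] rot [-3.1388  0.004  -0.113 ] F [-0.1 -0.   0. ] w 0.0566
shift_tool_cm [0.13 0.04 7.29] rotvec [-0.0028  0.004   0.0004]
1616 0.11042574792619303 0.5126716744756622 -0.5032543182350848 -0.3041989298555475 0.10308943499788609
{'centre': [321.1, 182.6], 'score': 0.96} [ 0.51265189 -0.40457705  0.09      ]
```

View pics/wrist2.png

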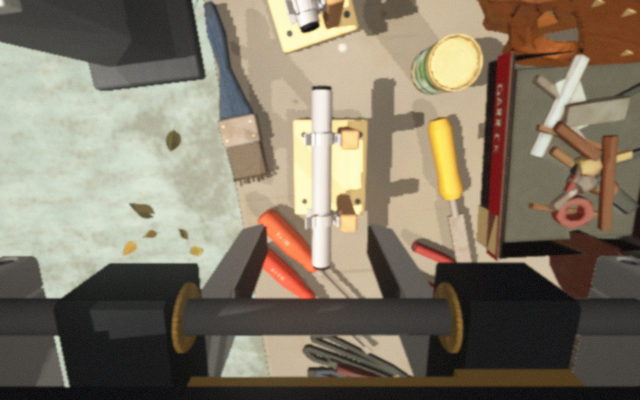

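The wrist view shows the long tube vertical at column 320, with both posts on its right (away from the robot) and clear space at its middle. I'll go lower and measure again once the arm has settled.

```bash
python3 -m inch '[0.2,0.2,4,-0.0028,0.004,0,0.6, 0,0,4,0,0,0,0.6, 0,0,2.5,0,0,0,0.6, 0,0,0,0,0,0,0.6, 0,0,0,0,0,0,0.6]'
python3 - <<'E'
from h import *
delta([.509,-.402,.081],-.1134)
T=tool(); im,d=ctrl.camera("wrist"); 
P=cloud("wrist",d,T); A=P.reshape(-1,3)
B=A[(A[:,1]<-.29)&(A[:,1]>-.52)&(abs(A[:,0]-.51)<.03)&(A[:,2]>.096)&(A[:,2]<.106)]
y=B[:,1]; B=B[(y<-.468)|(y>-.328)|(abs(y+.40)<.025)]
k=np.polyfit(B[:,1],B[:,0],1); print(len(B),k[0],np.polyval(k,-.40),B[:,1].min(),B[:,1].max(),B[:,2].max())
for c in ctrl.place_of("wrist","long_tube")[:2]: print(c,ray_at_z("wrist",c["centre"],.09,T))
E
```

```text
time_s: 5.75
ee_pos: [0.5103, -0.4025, 0.173]
eef_rot: [3.137, -0.007, -0.115]
force: [-0.2, 0.2, 0.1]
grip_width: 0.0563
t 5.75 pos [ 0.5103 -0.4025  0.173 ] rot [ 3.137  -0.0066 -0.1151] F [-0.2  0.2  0.1] w 0.0563
shift_tool_cm [-0.19 -0.08  9.2 ] rotvec [ 0.0046 -0.0066 -0.0017]
2609 0.11065965821936513 0.5130281523586842 -0.4853018490615414 -0.304115068740073 0.10265300597642918
{'centre': [319.0, 202.9], 'score': 0.97} [ 0.51468919 -0.40455232  0.09      ]
```

```bash
python3 -m inch '[0,0,0,0.003,-0.004,0,0.6, 0,0,3,0,0,0,0.6, 0,0,3,0,0,0,0.6, 0,0,2.2,0,0,0,0.6, 0,0,1,0,0,0,0.6, 0,0,0,0,0,0,0.6, 0,0,0,0,0,0,0.6]' 8
python3 - <<'E'
from h import *
delta([.511,-.402,.081],-.1134)
T=tool(); im,d=ctrl.camera("side"); cv2.imwrite("pics/s2.png",cv2.resize(im[120:300,300:540,::-1],None,fx=3,fy=3))
E
```

```text
time_s: 6.72
ee_pos: [0.51, -0.4026, 0.0797]
eef_rot: [3.141, -0.001, -0.116]
force: [-0.7, 0.8, 0.8]
grip_width: 0.0561
t 6.72 pos [ 0.51   -0.4026  0.0797] rot [ 3.1408e+00 -1.4000e-03 -1.1600e-01] F [-0.7  0.8  0.8] w 0.0561
shift_tool_cm [ 0.09 -0.07 -0.13] rotvec [ 0.0007 -0.0014 -0.0026]
```

View pics/s2.png

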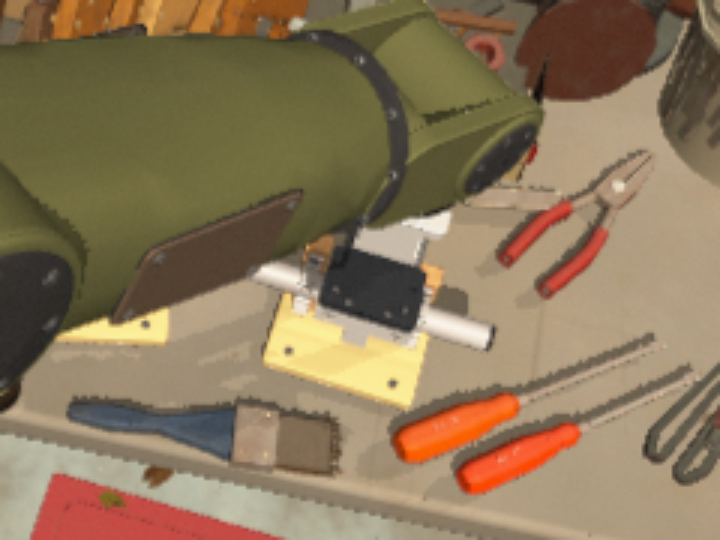

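The side crop shows the gripper straddling the tube between the two clips. I'll raise it 1.3 mm and close gently, watching the wrist force for any misalignment.

```bash
python3 -m inch '[0.07,0,-0.13,0,0,0,0.4, 0,0,0,0,0,0,0.3, 0,0,0,0,0,0,0, 0,0,0,0,0,0,0, 0,0,0,0,0,0,0, 0,0,0,0,0,0,0]' 8
python3 -c "
from h import *
delta([.511,-.402,.081],-.1134)"
```

```text
time_s: 7.52
ee_pos: [0.5103, -0.4024, 0.0798]
eef_rot: [-3.141, -0.0, -0.116]
force: [-0.2, 0.1, 0.4]
grip_width: 0.0216
t 7.53 pos [ 0.5103 -0.4024  0.0798] rot [-3.1414 -0.     -0.116 ] F [-0.2  0.1  0.4] w 0.0216
shift_tool_cm [ 0.06 -0.04 -0.12] rotvec [-0.0002 -0.     -0.0026]
```

```bash
python3 -m inch '[0,0,0,0,0,0,0.4, 0,0,-0.2,0,0,0,0.4, 0,0,0,0,0,0,0.4, 0,0,0,0,0,0,0.4]' 8
python3 -c "
from h import *
delta([.511,-.402,.081],-.1134)"
```

```text
time_s: 8.02
ee_pos: [0.5103, -0.4024, 0.0818]
eef_rot: [-3.141, -0.0, -0.116]
force: [-0.1, -0.3, 0.1]
grip_width: 0.0375
t 8.03 pos [ 0.5103 -0.4024  0.0818] rot [-3.1414e+00 -1.0000e-04 -1.1600e-01] F [-0.1 -0.3  0.1] w 0.0375
shift_tool_cm [ 0.06 -0.04  0.08] rotvec [-0.0002 -0.0001 -0.0026]
```

```bash
python3 -m inch '[0,0,0,0,0,0,0, 0,0,0,0,0,0,0, 0,0,0,0,0,0,0, 0,0,0,0,0,0,0]' 50
python3 -m inch '[-0.4,0,0,0,0,0,0, -0.4,0,0,0,0,0,0, -0.5,0,0,0,0,0,0, -0.6,0,0,0,0,0,0, -0.8,0,0,0,0,0,0, -1,0,0,0,0,0,0, -1,0,0,0,0,0,0, -1,0,0,0,0,0,0, 0,0,0,0,0,0,0]'
python3 - <<'E'
from h import *
delta([.467,.060,.2],.242)
im,d=ctrl.camera("top"); im2,d=ctrl.camera("wrist")
cv2.imwrite("pics/pull.png",np.vstack([cv2.resize(im[150:260,280:500,::-1],(600,300)),cv2.resize(im2[:250,:,::-1],(600,234))]))
E
```

```text
time_s: 8.52
ee_pos: [0.5103, -0.4024, 0.0817]
eef_rot: [-3.141, -0.0, -0.116]
force: [0.8, -0.2, 0.6]
grip_width: 0.0211
time_s: 9.65
ee_pos: [0.4531, -0.3958, 0.0819]
eef_rot: [-3.141, 0.0, -0.117]
force: [0.4, 0.1, -2.4]
grip_width: 0.0209
t 9.65 pos [ 0.4531 -0.3958  0.0819] rot [-3.1414  0.     -0.1165] F [ 0.4  0.1 -2.4] w 0.0209
shift_tool_cm [ -3.92 -45.43 -11.8 ] rotvec [-2.000e-04  0.000e+00 -3.585e-01]
```

View pics/pull.png

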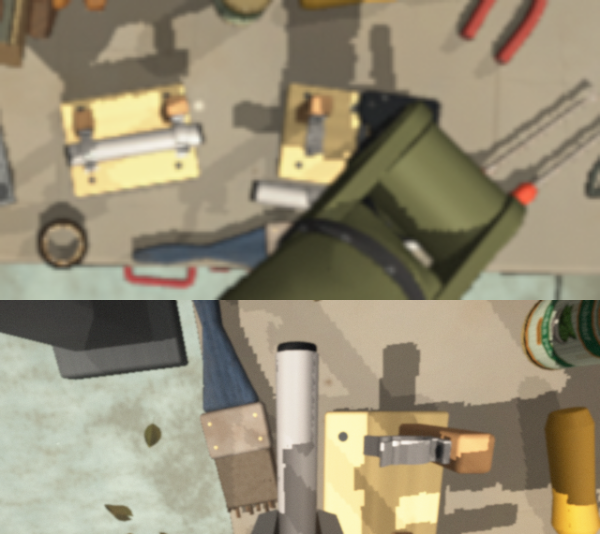

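The tube is out of its clips and held, the force reads its weight of about 2.4 N, and the short tube is undisturbed. Next I lift, carry it over the tray and turn it.

```bash
python3 -m inch '[0,0,-4,0,0,0,0, 0,0,-5,0,0,0,0, 0,0,-5,0,0,0,0, -0.3,-2,0,0,0,0,0, -0.4,-4,0,0,0,0,0, -0.4,-5,0,0,0,0,0, -0.4,-5,0,0,0,0,0, -0.4,-5,0,0,0,0,0, -0.4,-5,0,0,0,0,0, -0.4,-5,0,0,0,0,0, -0.4,-5,0,0,0,0,0, -0.4,-5,0,0,0,0,0, -0.4,-4.4,0,0,0,0,0, 0,0,0,0,0,-0.09,0, 0,0,0,0,0,-0.09,0, 0,0,0,0,0,-0.09,0, 0,0,0,0,0,-0.09,0, 0,0,0,0,0,0,0, 0,0,0,0,0,0,0]'
python3 - <<'E'
from h import *
T=tool(); im,d=ctrl.camera("wrist"); cv2.imwrite("pics/w3.png",im[...,::-1])
delta([.467,.060,.12],.242)
A=cloud("wrist",d,T)
r=ctrl.place_of("wrist","tray")
for c in r[:1]: print(c,ray_at_z("wrist",c["centre"],0,T))
for c in ctrl.place_of("wrist","long_tube")[:1]: print(c,ray_at_z("wrist",c["centre"],T[2,3]+.008,T))
m=(A[...,2]>.018)&(A[...,2]<.034)&(abs(A[...,0]-.48)<.1)&(abs(A[...,1]-.06)<.16)
k,l,s,c=cv2.connectedComponentsWithStats(m.astype(np.uint8)); i=1+np.argmax(s[1:,4]); Q=A[l==i]
print(s[1:,4],cv2.minAreaRect((Q[:,:2]*1000).astype(np.float32)),Q.min(0),Q.max(0))
# held tube top points
B=A.reshape(-1,3); B=B[(abs(B[:,2]-T[2,3]-.017)<.006)]; B=(np.c_[B,np.ones(len(B))]@np.linalg.inv(T).T)[:,:3]; B=B[abs(B[:,0])<.03]
print("tube in tool: x",np.percentile(B[:,0],[5,50,95]),"y",B[:,1].min(),B[:,1].max(), "z", np.percentile(B[:,2],[1,50]))
far=B[B[:,1]<np.percentile(B[:,1],20)]; print(far.mean(0), B[B[:,1]>np.percentile(B[:,1],80)].mean(0))
E
```

```text
time_s: 12.12
ee_pos: [0.4676, 0.0598, 0.2219]
eef_rot: [-3.141, -0.0, 0.242]
force: [-1.0, -0.6, -2.0]
grip_width: 0.0206
t 12.18 pos [0.4676 0.0598 0.2219] rot [-3.1414e+00 -2.0000e-04  2.4240e-01] F [-0.3  0.1 -1.9] w 0.0208
shift_tool_cm [-0.05 -0.04 10.19] rotvec [-0.0002 -0.0002  0.0004]
{'centre': [327.7, 173.3], 'score': 0.84} [0.48262159 0.06146035 0.        ]
{'centre': [319.7, 247.6], 'score': 0.83} [0.47187531 0.0579493  0.22987323]
[ 437  781 1088    1    1    1    6    6] ((532.2656860351562, 85.27545928955078), (44.37812042236328, 226.07852172851562), 24.768142700195312) [ 0.46513657 -0.02666141  0.0180062 ] [0.5624861  0.18927884 0.02853634]
tube in tool: x [-0.00747255  0.00179576  0.01136921] y -0.09803291905322278 0.08250433922410998 z [-0.02050205 -0.01771244]
[ 0.00185526 -0.08542302 -0.01705791] [ 0.00208335  0.04608368 -0.01705796]
```

View pics/w3.png

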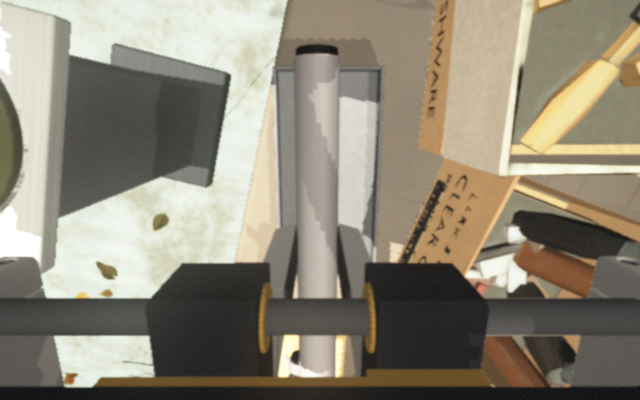

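The tube is held level and centred (ends about ±99 mm in tool y, axis about 9 mm behind the TCP) and lies parallel to the tray walls. Now I lower it.

```bash
python3 -m inch '[0,0,4,0,0,0,0, 0,0,5,0,0,0,0, 0,0,5,0,0,0,0, 0,0,4,0,0,0,0, 0,0,1.5,0,0,0,0, 0,0,0.5,0,0,0,0, 0,0,0,0,0,0,0, 0,0,0,0,0,0,0, 0,0,0,0,0,0,0]'
python3 -m inch '[0,0,0.4,0,0,0,0, 0,0,0.3,0,0,0,0, 0,0,0.3,0,0,0,0, 0,0,0,0,0,0,0, 0,0,0,0,0,0,0]'
python3 -c "
from h import *
delta([.467,.060,.008],.242)"
```

```text
time_s: 13.4
ee_pos: [0.4679, 0.0598, 0.0226]
eef_rot: [3.142, -0.001, 0.244]
force: [-0.9, -0.2, -2.3]
grip_width: 0.021
time_s: 14.02
ee_pos: [0.4675, 0.0597, 0.0118]
eef_rot: [-3.141, -0.0, 0.244]
force: [-0.6, -0.4, -2.1]
grip_width: 0.0204
t 14.03 pos [0.4675 0.0597 0.0118] rot [-3.1414 -0.      0.244 ] F [-0.6 -0.4 -2.1] w 0.0204
shift_tool_cm [-0.04 -0.04  0.38] rotvec [-0.0002 -0.      0.002 ]
```

```bash
python3 -m inch '[0,0,0.15,0,0,0,0, 0,0,0.1,0,0,0,0, 0,0,0,0,0,0,0, 0,0,0,0,0,0,0]'
python3 -m inch '[0,0,0.1,0,0,0,0, 0,0,0,0,0,0,0, 0,0,0,0,0,0,0]'
```

```text
time_s: 14.52
ee_pos: [0.4675, 0.0597, 0.0094]
eef_rot: [-3.141, -0.0, 0.244]
force: [0.4, -0.1, -2.5]
grip_width: 0.0206
time_s: 14.9
ee_pos: [0.4675, 0.0597, 0.0084]
eef_rot: [-3.141, -0.0, 0.244]
force: [-0.4, 0.1, -1.3]
grip_width: 0.0205
```

```bash
python3 -m inch '[0,0,0.05,0,0,0,0, 0,0,0,0,0,0,0, 0,0,0,0,0,0,0]'
python3 -m inch '[0,0,0.05,0,0,0,0, 0,0,0,0,0,0,0, 0,0,0,0,0,0,0]'
```

```text
time_s: 15.28
ee_pos: [0.4675, 0.0597, 0.0078]
eef_rot: [-3.141, -0.0, 0.244]
force: [0.7, 0.4, -2.1]
grip_width: 0.0208
time_s: 15.65
ee_pos: [0.4675, 0.0597, 0.0073]
eef_rot: [-3.141, -0.0, 0.244]
force: [-0.4, -0.3, -1.4]
grip_width: 0.0207
```

```bash
python3 -m inch '[0,0,0.05,0,0,0,0, 0,0,0,0,0,0,0, 0,0,0,0,0,0,0]'
python3 -m inch '[0,0,0.05,0,0,0,0, 0,0,0,0,0,0,0, 0,0,0,0,0,0,0]'
python3 -c "
from h import *
f=[]
for i in range(4): f.append(ctrl.get_obs()['force']); ctrl.camera('top')
print(np.round(f,2))"
```

```text
time_s: 16.02
ee_pos: [0.4675, 0.0597, 0.0068]
eef_rot: [-3.141, -0.0, 0.244]
force: [0.3, 0.1, -1.7]
grip_width: 0.0208
time_s: 16.4
ee_pos: [0.4676, 0.0597, 0.0067]
eef_rot: [-3.141, -0.0, 0.244]
force: [-2.6, -0.8, 6.2]
grip_width: 0.0207
[[-2.6  -0.81  6.22]
 [-3.14 -0.16  5.28]
 [-2.78 -1.02  5.07]
 [-3.17 -0.57  5.27]]
```

The tube has bottomed out: the vertical force went from about -2 to +5 N and the TCP stopped at 6.7 mm. I'll release with a limited opening and retreat straight up.

```bash
python3 -m inch '[0,0,0,0,0,0,0.3, 0,0,0,0,0,0,0.4, 0,0,0,0,0,0,0.45, 0,0,0,0,0,0,0.45, 0,0,-0.5,0,0,0,0.45, 0,0,-2,0,0,0,0.45, 0,0,-4,0,0,0,0.45, 0,0,-5,0,0,0,0.45, 0,0,-5,0,0,0,0.45, 0,0,-5,0,0,0,0.45, 0,0,0,0,0,0,0.45, 0,0,0,0,0,0,0.45]'
python3 -m inch '[-1,4,0,0,0,0,0.45, -1,5,0,0,0,0,0.45, -1,5,0,0,0,0,0.45, -1,5,0,0,0,0,0.45, 0,0,0,0,0,0,0.45, 0,0,0,0,0,0,0.45]'
python3 - <<'E'
from h import *
print(ctrl.get_obs()["force"].round(1))
c=np.array([.479,.062]); a=.242; X=np.array([np.cos(a),np.sin(a)]); Y=np.array([-X[1],X[0]])
ims=[]
for n in("top","side"):
    im,d=ctrl.camera(n); A=cloud(n,d).reshape(-1,3); q=np.c_[(A[:,:2]-c)@X,(A[:,:2]-c)@Y,A[:,2]]
    q=q[(abs(q[:,0])<.048)&(abs(q[:,1])<.112)&(q[:,2]>.017)&(q[:,2]<.045)]
    print(n,len(q),q.min(0).round(3),q.max(0).round(3),np.median(q,0).round(3))
    for l in("long_tube","short_tube"): print(l,[(round(r["score"],2),np.round(r["bbox"])) for r in ctrl.spot_in(n,l)[:2]])
    ims.append(cv2.resize(im[150:260,170:480,::-1],None,fx=2.5,fy=2.5))
cv2.imwrite("pics/end.png",np.vstack(ims))
E
```

```text
time_s: 18.1
ee_pos: [0.4671, 0.0597, 0.2207]
eef_rot: [-3.141, 0.001, 0.244]
force: [-0.7, -0.7, -0.8]
grip_width: 0.0422
time_s: 18.85
ee_pos: [0.4742, -0.1338, 0.2202]
eef_rot: [-3.14, 0.002, 0.244]
force: [-0.2, 0.2, -0.6]
grip_width: 0.0424
[-0.2  0.2 -0.6]
top 512 [-0.023 -0.078  0.017] [-0.001  0.103  0.034] [-0.013  0.016  0.025]
long_tube [(0.55, array([232., 219.,  65.,  18.]))]
short_tube [(0.57, array([340., 201.,  23.,  37.])), (0.46, array([352., 198.,   5.,   7.]))]
side 479 [-0.026 -0.1    0.017] [-0.001  0.069  0.031] [-0.017 -0.023  0.024]
long_tube [(0.61, array([243., 212.,  64.,  10.]))]
short_tube [(0.8, array([331., 202.,  55.,  10.]))]
```

View pics/end.png

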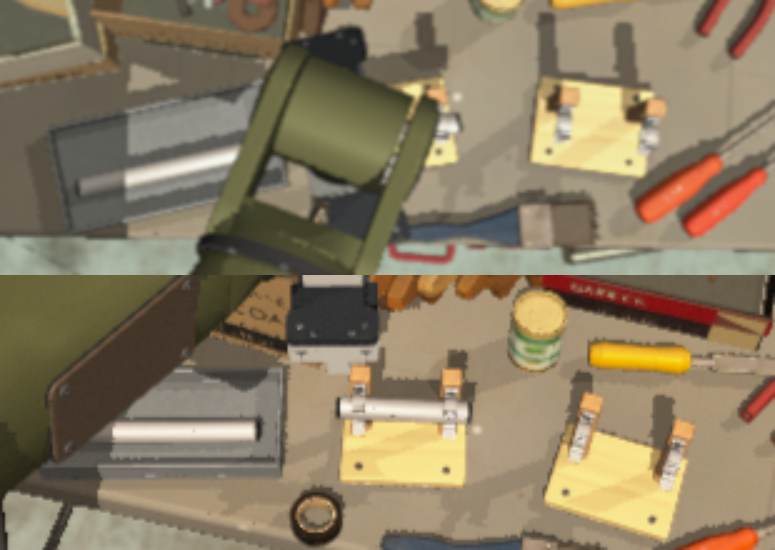

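The top view shows the tube's left end inside the tray walls, and the side view shows its right end inside them. The short tube is still in its clips and the arm is clear of everything.

```bash
python3 -c "
from h import *
print(ctrl.hand_in())"
```

```text
the job is handed in; nothing more can be done
None
```

The long tube is lying in the grey tray, fully inside the walls, and the short tube is still in its clips. I handed the job in at about 19 s; no verdict was reported.

- **Grasp and pull:** I gripped the long tube (the right-hand one) between its clips with 50 N. I then pulled it about 57 mm straight out of the clip mouths. The force reading afterwards was about 2.4 N, which matches the tube's weight.
- **Placing:** I carried it over the tray, turned it to match, and lowered it in small steps. I let go only after the vertical force changed from about -2 N to +5 N with the fingertips still above the tray floor.
- **Last checks:** The top and side cameras together put the tube from -100 to +103 mm along the tray, where the inside reaches ±117 mm. It is about 12 mm towards the front and lying flat. The arm was clear at 0.22 m height.

**Disagreements:**
- **Tube position:** The wrist camera placed the tube about 4–6 mm further forward than the other two cameras. I gripped between the estimates, and the jaws closed with almost no side force.
- **Final view:** In the last pictures the arm hid part of the tube in each view, so I confirmed one end from each camera.
- **Short tube detection:** The top camera's network gave a wrong box for the short tube because the arm covered it. The side view showed it seated.

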